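# Wipe the brass chips off the gilding board

## Robot

A 6-joint arm with a two-finger parallel gripper is mounted at the origin on the work surface. World frame = base frame: x ahead of the robot, y to its left, z up, the work surface at z = 0. Lengths are in mm, angles in rad, forces in N, time in s.
With the tool pointing down it reaches from about 325 to 1000 mm from the base axis. Payload 5.1 kg.
Tool frame: the origin (TCP) lies on the centre line of the jaws, within the pads' length; the fingertips stand 22 mm ahead of it and the grasp point (between the pads) lies 3 mm ahead of it; x points along the fingers, z is the direction in which the jaws open and shut, and the axes are right-handed (so a half turn about x gives the same grasp; the last joint's range is limited). The gripper opens to 85 mm and grips with 20 to 120 N. Pads are 22 mm wide; open, the fingers measure 114 mm over their backs; the gripper's body (76 mm by 85 mm) begins 54 mm behind the grasp point. The pads swing forward as they close: fully open they stand 13 mm farther back than shut.
Start: joints at [1.262, 0.124, 1.65, -0, 1.367, -0.083], TCP at [145.548, 633.483, 253.322] pointing down, gripper open.
Joint ranges: [-2.61, 2.61], [-1.02, 2.33], [0.03, 2.71], [-1.35, 4.49], [0.32, 2.68], [-2.91, 2.91]. Speed limits (rad/s): [2.57, 2.57, 3.14, 3.14, 3.14, 3.14].

## Interface

Orientations are given as [roll, pitch, yaw] about the fixed x, y, z axes, in that order (R = Rz(yaw) Ry(pitch) Rx(roll)).
In Python, from plant import ctrl gives the robot as it stands. The module is installed in compiled form; this text tells all that it offers.
- The arm moves only by the tool step_arm, never from a script. Its argument "rows" is a list of rows, each an object of numbers: "x", "y", "z": the shift along the world's x, y, z in mm; "ax", "ay", "az": the turn, a rotation vector about the world's x, y, z in degrees; "gripper": the closure, from 0 (fully open) to 1 (shut). In form: [{"x": .., "y": .., "z": .., "ax": .., "ay": .., "az": .., "gripper": ..}, ...]. A call has 1 to 20 rows; each row shifts and turns the commanded pose from where the row before left it; what a row does not reach is not made up. A row lasts 1/12 s, in which the tool goes at most 41.7 mm and 7.16 degrees, less where a joint would pass 70% of its speed; a pose out of reach is approached as far as the arm can. A call is refused whole if a number of a shift passes 41.7 or a number of a turn 7.16, either way. A call with a gripper value outside its range is refused whole. The fingers move at their own pace and stop on an object; the grip force is fixed at half the most. Time passes only in rows, so rows that do not move let the fingers close. It gives the time, the measured TCP pose, the force and the opening at its end, in the units of the state.
- ctrl.get_obs(): the state, without advancing time (a new reading comes with each control period).
- ctrl.get_image(name): name is "scene" or "top" or "wrist"; returns a dict with "color" (480x640x3 uint8, red, green, blue), "depth" (480x640 float32, mm along the optical axis (not along the pixel's ray), 0 where there is no reading), "fov_y" (degrees; the focal length in pixels is half the picture's height over the tangent of half this angle, whatever the lens; pixels are square), "cx", "cy" (the principal point, pixels), "dist" ([k1, k2, p1, p2, k3] as OpenCV has them; the pictures are not rectified), "world_to_cam" (4x4, takes a point from world to camera coordinates). Camera axes: x right, y up, looking along -z (the intrinsics and any distortion apply to the point x, -y, -z); pixel columns grow to the right and rows downward; lengths in mm; the calibration is good to about 2 mm. A picture is of the moment at which its call begins.
- ctrl.job_done(): hands the job in, once; it reports no verdict.
The state is a dict: "t": time; "joints": joint angles; "joint_vel": joint speeds; "tau": joint torques, N m; "tool_pos": TCP position; "tcp_rot": TCP orientation; "wrist_force": force on the tool from outside, world axes, zero at the start; "ft_torque": the same for the moment, N m; "finger_gap": opening from 0.0 (shut) to 1.0 (fully open).
Only numpy, scipy, OpenCV 4.12 (cv2) and the standard library are available. Lean on these libraries where they do the work, as an engineer would, in place of code of your own. Each camera call takes 0.05 s, during which the arm holds its last target. There are 200 camera calls.

## Task

Take the red-handled scraper block by its handle and, with its rubber foot on the dark blue board, wipe both loose brass chips off the blue face into the wooden trough along the board's edge, without touching the chips with the fingers. Then stand the scraper upright on the bare table top, off the board and its trough, and let go.

Things in the scene. Friction and masses are not known exactly. Their poses are not given: they have to be found in the camera images.
- scraper_centre (a point): Loose scraper, standing: wooden bar with black rubber foot, 130 (own x) x 26 (y) mm, 0-30 mm up; red handle on top, 70 (x) x 22 (y) mm, 30-76 mm up. This point: its centre, 38 mm above the underside; z up. Pinch the handle across y, about 18 mm above this point, fingertips clear of the bar. About 160 g. It stands left or right of the board; the dark square block with a black knob is not it.
- board: Fixed flat board, dark blue with ivory rim, 200 (own x) x 240 (y) mm, top face 30 mm above the table, turned up to 20 degrees. Origin: centre of its underside, on the table; z up. Along its -y edge, part of it, a pale wooden trough: inside 190 mm (x), y from -120 to -190 mm, floor 6 mm above the table, walls 5 mm thick, level with the face. No lip on the edge: wipe towards own -y.
- chip_a_centre (a point): Loose rectangular brass chip, 21 by 17 mm and 6 mm thick, lying flat on the blue face, 16 g; this point is its centre, 3 mm above its underside.
- chip_b_centre (a point): Loose L-shaped brass chip, 24 by 19 mm and 6 mm thick, lying flat on the blue face nearer the trough than the other, 14 g; this point is near its centre, 3 mm above its underside. Both chips lie within 40 mm of the board's midline (own x = 0), so one stroke of the scraper can take both.
There are look-alikes about, which are no part of the job. Leave any purple or turquoise look-alike of the part that bears scraper_centre alone.

How it is judged (in metres and radians):
On the way, in this order (a step that is already met when the one before it is completed fails the run):
1. the scraper is held with its foot on the blue face, both chips still on the face (contact force between the fingers and scraper above 1 N and z of scraper_centre in the frame of board below 0.08 m and x of scraper_centre in the frame of board between -0.15 and 0.15 m and y of scraper_centre in the frame of board between -0.12 and 0.135 m and z of each of chip_a_centre, chip_b_centre in the frame of board above 0.03 m), for 0.1 s.
2. both chips lie in the trough (z of each of chip_a_centre, chip_b_centre in the frame of board below 0.028 m and y of chip_a_centre in the frame of board between -0.19 and -0.12 m and y of chip_b_centre in the frame of board between -0.19 and -0.12 m and x of chip_a_centre in the frame of board between -0.095 and 0.095 m and x of chip_b_centre in the frame of board between -0.095 and 0.095 m), for 0.1 s.
At the end, for the whole second after the job is handed in: Both chips lie inside the trough, below the level of the blue face; the scraper stands still and upright (within 10 degrees) with its foot on the table top (within 8 mm), beside the board and trough, released (all of step 2 and angle between scraper_centre's own z axis and vertical below 0.17 rad and height (world z) of scraper_centre between 0.03 and 0.046 m and (x of scraper_centre in the frame of board above 0.1 m or x of scraper_centre in the frame of board below -0.1 m or y of scraper_centre in the frame of board above 0.12 m or y of scraper_centre in the frame of board below -0.195 m) and linear speed of scraper below 0.02 m/s); the robot touches nothing.
It fails at once if the fingers touch a brass chip (contact force between the fingers and chip_a above 0.5 N or contact force between the fingers and chip_b above 0.5 N).
It also fails if it takes over 58 s, if anything falls off the work surface, if the arm or the gripper's body presses on something with over 40 N, if the wrist force passes 120 N, or if a joint passes its speed limit or range.

## Working session

There is one attempt and no reset: what is moved stays moved. The work goes in short steps, Python scripts to look and compute and a tool call to move; the robot and the scene stay as the last step left them, time stands still between calls to the robot, and variables do not carry over. Pictures are saved under pics/ and viewed, about 8 in all and at most 12, crops included, and the job is handed in when it is done.

Besides the shell and the picture viewer there is one more tool, called as name(argument=value, ...) on one line, values as JSON. step_arm: Moves the arm, as the interface text tells. Its arguments: {"type":"object","properties":{"rows":{"type":"array"}},"required":["rows"]}

```bash
mkdir -p pics; cat > h.py <<'E'
import numpy as np, cv2
from plant import ctrl
def grab(n):
    d=ctrl.get_image(n); return d
def K(d):
    f=240/np.tan(np.radians(d['fov_y'])/2); return np.array([[f,0,d['cx']],[0,f,d['cy']],[0,0,1.]])
def ray(d,px):
    u=cv2.undistortPoints(np.array(px,float).reshape(-1,1,2),K(d),np.array(d['dist'],float)).reshape(-1,2)
    M=np.array(d['world_to_cam']);R=M[:3,:3];t=M[:3,3]
    v=np.c_[u[:,0],-u[:,1],-np.ones(len(u))]@R
    return -R.T@t,v
def onz(d,px,z):
    c,v=ray(d,px); s=(z-c[2])/v[:,2]; return c+v*s[:,None]
def save(d,name,box=None,k=1):
    im=d['color'][:,:,::-1]
    if box: x0,y0,x1,y1=box; im=im[y0:y1,x0:x1]
    cv2.imwrite('pics/'+name,cv2.resize(im,None,fx=k,fy=k,interpolation=cv2.INTER_CUBIC))
E
python3 - <<'E'
from h import *
import pickle
for n in('top','scene'):
    d=grab(n);save(d,n+'0.png');pickle.dump(d,open(n+'0.pkl','wb'))
    print(n,ray(d,[[320,240]]),d['dist'])
o=ctrl.get_obs();print(o)
E
```

```text
top (array([ 294.50311409,   52.09045197, 1337.82474343]), array([[ 0.12285353, -0.01640492, -0.99229381]])) [-0.01283819  0.          0.          0.          0.        ]
scene (array([1170.20861096,  126.44681868,  847.49933655]), array([[-0.67082132, -0.07221806, -0.73811491]])) [-0.10846255  0.          0.          0.          0.        ]
{'t': 0.1, 'joints': array([ 1.26239032e+00,  1.24461384e-01,  1.65157193e+00,  1.81803791e-05,
        1.36754381e+00, -8.25790529e-02]), 'joint_vel': array([ 1.02342250e-03, -2.08625069e-03, -3.77385327e-03,  8.24512602e-05,
        8.23504019e-04,  1.24878136e-05]), 'tau': array([ 4.31555763e-04, -4.24928606e+01, -3.66655183e+01, -7.76199704e-05,
        3.97295749e-03,  1.79756839e-06]), 'tool_pos': array([145.39092137, 632.98261681, 252.14162198]), 'tcp_rot': array([ 3.05004478,  1.56881178, -1.88817483]), 'wrist_force': array([ 0.10945715, -0.2874209 , -0.06098868]), 'ft_torque': array([-0.0140159 , -0.00088668,  0.01965799]), 'finger_gap': 1.000805595642502}
```

View pics/top0.png

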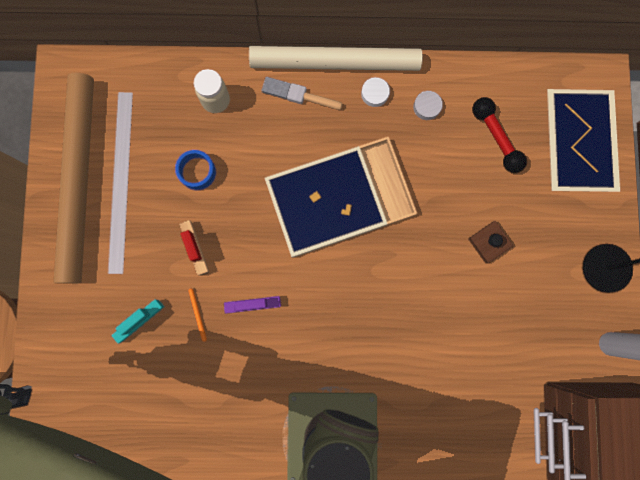

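View pics/scene0.png

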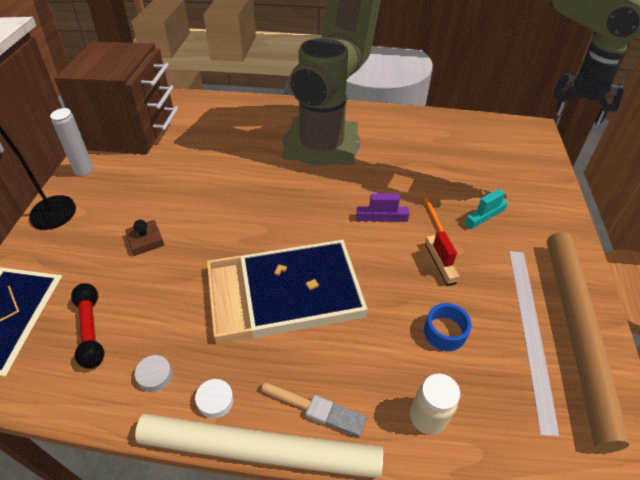

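Top view: the red-handled scraper is at about (193,247). Look-alikes are turquoise at (138,320), purple at (252,304), the red dumbbell at (500,135) and the dark knob block at (492,242); only the first has a red handle on a wooden bar beside the board. The board is at (340,195), with its trough on the right and chips at (315,197) and (347,210).

```bash
cat > m.py <<'E'
from h import *
import pickle
d=pickle.load(open('top0.pkl','rb'));save(d,'crop.png',(170,130,430,330),3)
hsv=cv2.cvtColor(d['color'],cv2.COLOR_RGB2HSV);H,S,V=[hsv[:,:,i].astype(int) for i in range(3)]
def comp(m,box):
    x0,y0,x1,y1=box;w=np.zeros(m.shape,np.uint8);w[y0:y1,x0:x1]=m[y0:y1,x0:x1]
    cs,_=cv2.findContours(w,cv2.RETR_EXTERNAL,cv2.CHAIN_APPROX_NONE)
    return sorted([c for c in cs if cv2.contourArea(c)>20],key=cv2.contourArea)[::-1]
def rep(n,c,z):
    r=cv2.minAreaRect(c);b=onz(d,cv2.boxPoints(r),z);e=b[1]-b[0];g=b[2]-b[1]
    L=e if np.linalg.norm(e)>np.linalg.norm(g) else g
    print(n,np.round(r[0]),'c',b.mean(0).round(1),'sz',np.linalg.norm(e).round(1),np.linalg.norm(g).round(1),'ang',np.degrees(np.arctan2(L[1],L[0])).round(1))
red=((H<6)|(H>174))&(S>150)&(V>60)
for c in comp(red,(170,210,220,285))[:2]: rep('red z76',c,76)
blue=(H>105)&(H<130)&(S>80)&(V<130)
c=comp(blue,(255,130,425,265))[0]; rep('blue',c,30)
ch=(H>10)&(H<30)&(V>120)
hull=np.zeros(H.shape,np.uint8);cv2.drawContours(hull,[cv2.convexHull(c)],-1,1,-1);hull=cv2.erode(hull,np.ones((7,7)))
for c in comp(ch&(hull>0),(255,130,425,265)): rep('chip',c,36)
ivory=(S<70)&(V>150)
d2=d['depth']; 
# outer corners by eye: board+trough
for c in comp((ivory|blue|((ch)&(S<140)&(V>170))),(255,130,425,265))[:1]: rep('outer',c,30)
bar=(S<140)&(V>130)&(H>8)&(H<30)
for c in comp(bar,(170,210,220,285))[:3]: rep('bar z30',c,30)
E
python3 m.py
```

```text
red z76 [190. 246.] c [435.4 325.   76. ] sz 26.1 73.0 ang -158.7
blue [326. 200.] c [552.5  17.7  30. ] sz 221.9 180.7 ang -70.0
chip [315. 196.] c [559.6  44.2  36. ] sz 22.0 18.7 ang -52.0
chip [346. 209.] c [530.2 -29.2  36. ] sz 21.3 24.0 ang -179.9
outer [340. 195.] c [565.5 -17.3  30. ] sz 322.7 205.6 ang -69.9
bar z30 [200. 267.] c [389.8 310.2  30. ] sz 27.2 33.6 ang -159.9
bar z30 [186. 227.] c [483.4 346.9  30. ] sz 27.4 31.9 ang -159.9
```

View pics/crop.png

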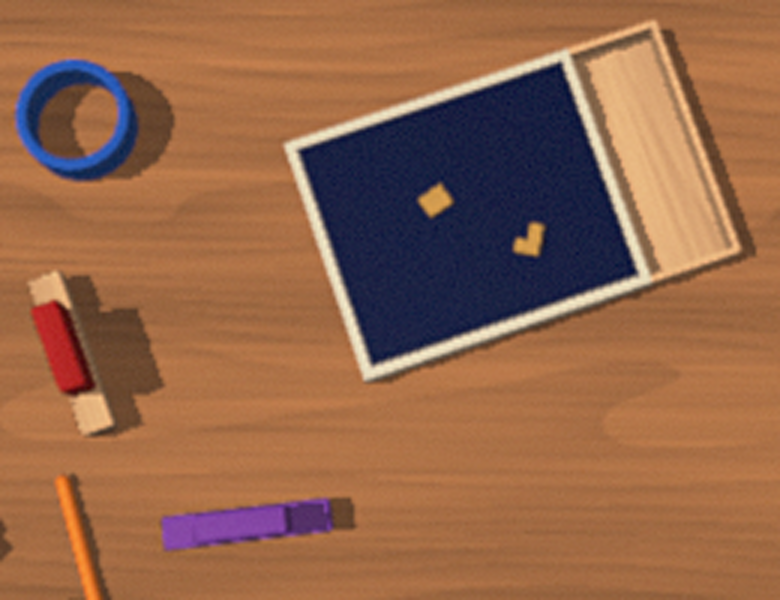

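```bash
python3 - <<'E'
from h import *
from scipy.spatial.transform import Rotation as R
import pickle
o=ctrl.get_obs();r=R.from_euler('xyz',o['tcp_rot']);M=r.as_matrix();print(M.round(3))
for a in(110,-70):
    z=np.array([np.cos(np.radians(a)),np.sin(np.radians(a)),0]);x=np.array([0,0,-1.]);y=np.cross(z,x)
    T=R.from_matrix(np.c_[x,y,z]);print(a,np.degrees((T*r.inv()).as_rotvec()).round(2))
d=pickle.load(open('scene0.pkl','rb'))
hsv=cv2.cvtColor(d['color'],cv2.COLOR_RGB2HSV);H,S,V=[hsv[:,:,i].astype(int) for i in range(3)]
m=(((H<6)|(H>174))&(S>150)&(V>60)).astype(np.uint8);m[:,:420]=0;m[:225]=0;m[270:]=0
p=np.argwhere(m)[:,::-1];print(p.min(0),p.max(0),onz(d,[p.mean(0)],56))
b=((H>105)&(H<130)&(S>80)&(V<130)).astype(np.uint8);b[:,:230]=0;b[:235]=0;b[340:]=0;b[:,370:]=0
c=max(cv2.findContours(b,0,1)[0],key=cv2.contourArea);q=onz(d,cv2.approxPolyDP(cv2.convexHull(c),8,True).reshape(-1,2),30);print(q.round(1),q.mean(0))
E
```

```text
[[-0.001 -0.975  0.224]
 [-0.002  0.224  0.975]
 [-1.     0.    -0.002]]
110 [ 0.12 -0.   32.94]
-70 [  -0.     -0.15 -147.06]
[434 232] [456 265] [[439.46312173 329.26375406  56.        ]]
[[ 436.7   94.1   30. ]
 [ 600.7  149.1   30. ]
 [ 671.5  -53.6   30. ]
 [ 506.6 -111.5   30. ]] [553.88816508  19.5030174   30.        ]
```

step_arm(rows=[{"x": 20.8, "y": -21.8, "z": -8.7, "az": 2.35, "gripper": 0}, {"x": 20.8, "y": -21.8, "z": -8.7, "az": 2.35, "gripper": 0}, {"x": 20.8, "y": -21.8, "z": -8.7, "az": 2.35, "gripper": 0}, {"x": 20.8, "y": -21.8, "z": -8.7, "az": 2.35, "gripper": 0}, {"x": 20.8, "y": -21.8, "z": -8.7, "az": 2.35, "gripper": 0}, {"x": 20.8, "y": -21.8, "z": -8.7, "az": 2.35, "gripper": 0}, {"x": 20.8, "y": -21.8, "z": -8.7, "az": 2.35, "gripper": 0}, {"x": 20.8, "y": -21.8, "z": -8.7, "az": 2.35, "gripper": 0}, {"x": 20.8, "y": -21.8, "z": -8.7, "az": 2.35, "gripper": 0}, {"x": 20.8, "y": -21.8, "z": -8.7, "az": 2.35, "gripper": 0}, {"x": 20.8, "y": -21.8, "z": -8.7, "az": 2.35, "gripper": 0}, {"x": 20.8, "y": -21.8, "z": -8.7, "az": 2.35, "gripper": 0}, {"x": 20.8, "y": -21.8, "z": -8.7, "az": 2.35, "gripper": 0}, {"x": 20.8, "y": -21.8, "z": -8.7, "az": 2.35, "gripper": 0}, {"gripper": 0}, {"gripper": 0}])

```text
validation failed for argument at $.ro...
```

```bash
python3 - <<'E'
from h import *
from scipy.spatial.transform import Rotation as R
d=grab('wrist');save(d,'w1.png')
o=ctrl.get_obs();print(o['tool_pos'],R.from_euler('xyz',o['tcp_rot']).as_matrix().round(3))
hsv=cv2.cvtColor(d['color'],cv2.COLOR_RGB2HSV);H,S,V=[hsv[:,:,i].astype(int) for i in range(3)]
m=(((H<6)|(H>174))&(S>150)&(V>110)).astype(np.uint8)
c=max(cv2.findContours(m,0,1)[0],key=cv2.contourArea);r=cv2.minAreaRect(c);b=onz(d,cv2.boxPoints(r),76)
print(r,b.round(1),b.mean(0).round(1))
E
```

```text
[145.40968225 633.0951392  252.37285531] [[-0.    -0.975  0.224]
 [-0.001  0.224  0.975]
 [-1.     0.    -0.002]]Traceback (most recent call last):
  File "<stdin>", line 7, in <module>
ValueError: max() iterable argument is empty
```

View pics/w1.png

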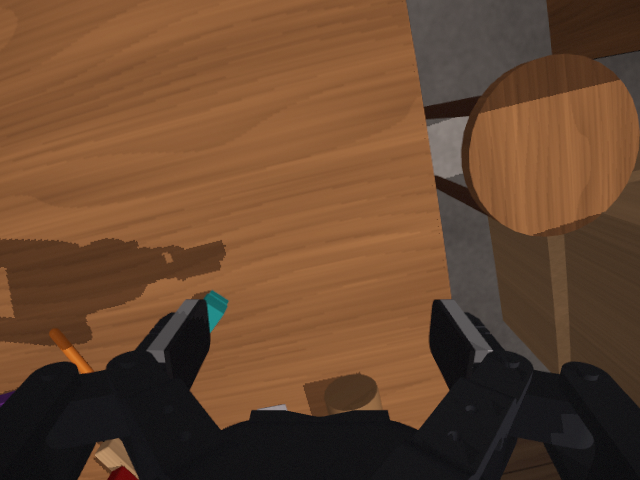

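The move was refused, so the wrist view still shows the start pose. Each row probably needs every key, so I'll send them all.

step_arm(rows=[{"x": 20.8, "y": -21.8, "z": -8.7, "ax": 0, "ay": 0, "az": 2.35, "gripper": 0}, {"x": 20.8, "y": -21.8, "z": -8.7, "ax": 0, "ay": 0, "az": 2.35, "gripper": 0}, {"x": 20.8, "y": -21.8, "z": -8.7, "ax": 0, "ay": 0, "az": 2.35, "gripper": 0}, {"x": 20.8, "y": -21.8, "z": -8.7, "ax": 0, "ay": 0, "az": 2.35, "gripper": 0}, {"x": 20.8, "y": -21.8, "z": -8.7, "ax": 0, "ay": 0, "az": 2.35, "gripper": 0}, {"x": 20.8, "y": -21.8, "z": -8.7, "ax": 0, "ay": 0, "az": 2.35, "gripper": 0}, {"x": 20.8, "y": -21.8, "z": -8.7, "ax": 0, "ay": 0, "az": 2.35, "gripper": 0}, {"x": 20.8, "y": -21.8, "z": -8.7, "ax": 0, "ay": 0, "az": 2.35, "gripper": 0}, {"x": 20.8, "y": -21.8, "z": -8.7, "ax": 0, "ay": 0, "az": 2.35, "gripper": 0}, {"x": 20.8, "y": -21.8, "z": -8.7, "ax": 0, "ay": 0, "az": 2.35, "gripper": 0}, {"x": 20.8, "y": -21.8, "z": -8.7, "ax": 0, "ay": 0, "az": 2.35, "gripper": 0}, {"x": 20.8, "y": -21.8, "z": -8.7, "ax": 0, "ay": 0, "az": 2.35, "gripper": 0}, {"x": 20.8, "y": -21.8, "z": -8.7, "ax": 0, "ay": 0, "az": 2.35, "gripper": 0}, {"x": 20.8, "y": -21.8, "z": -8.7, "ax": 0, "ay": 0, "az": 2.35, "gripper": 0}, {"x": 0, "y": 0, "z": 0, "ax": 0, "ay": 0, "az": 0, "gripper": 0}, {"x": 0, "y": 0, "z": 0, "ax": 0, "ay": 0, "az": 0, "gripper": 0}])

```text
t: 1.48
tool_pos: [437.0, 327.0, 130.6]
tcp_rot: [1.646, 1.569, -2.721]
wrist_force: [0.7, -0.2, 0.7]
finger_gap: 1.001
```

```bash
cat > w.py <<'E'
from h import *
import sys
from scipy.spatial.transform import Rotation as R
d=grab('wrist');save(d,sys.argv[1])
o=ctrl.get_obs();print(o['tool_pos'],R.from_euler('xyz',o['tcp_rot']).as_matrix().round(3))
hsv=cv2.cvtColor(d['color'],cv2.COLOR_RGB2HSV);H,S,V=[hsv[:,:,i].astype(int) for i in range(3)]
m=(((H<6)|(H>174))&(S>150)&(V>60)).astype(np.uint8)
c=max(cv2.findContours(m,0,1)[0],key=cv2.contourArea);r=cv2.minAreaRect(c);b=onz(d,cv2.boxPoints(r),float(sys.argv[2]))
print(r,b.round(1),b.mean(0).round(1))
E
python3 w.py w2.png 76
```

```text
[436.67872284 327.90306761 131.11727177] [[-0.001 -0.941 -0.34 ]
 [-0.    -0.34   0.941]
 [-1.     0.001  0.   ]]
((325.0, 266.0), (142.0, 44.0), 90.0) [[400.8 306.4  76. ]
 [393.8 325.7  76. ]
 [463.8 352.6  76. ]
 [471.6 330.9  76. ]] [432.5 328.9  76. ]
```

View pics/w2.png

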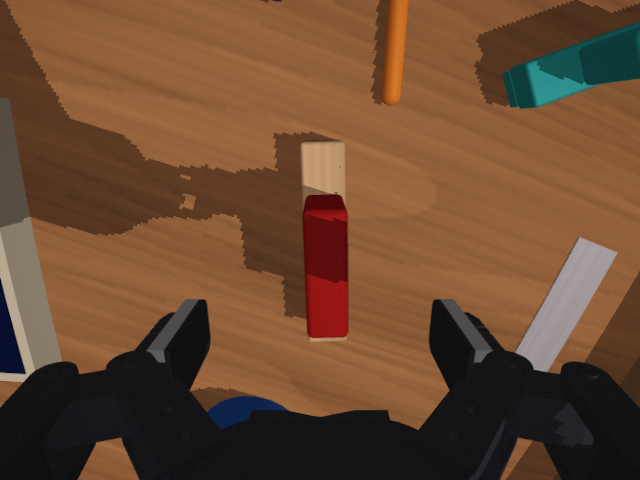

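Aligned: the handle centre is at about (326,270), midway between the jaws at about 319. I'll go down and grip.

step_arm(rows=[{"x": -0.3, "y": 1, "z": -18, "ax": 0, "ay": 0, "az": 0, "gripper": 0}, {"x": 0, "y": 0, "z": -18, "ax": 0, "ay": 0, "az": 0, "gripper": 0}, {"x": 0, "y": 0, "z": -18, "ax": 0, "ay": 0, "az": 0, "gripper": 0}, {"x": 0, "y": 0, "z": -17, "ax": 0, "ay": 0, "az": 0, "gripper": 0}, {"x": 0, "y": 0, "z": 0, "ax": 0, "ay": 0, "az": 0, "gripper": 0}, {"x": 0, "y": 0, "z": 0, "ax": 0, "ay": 0, "az": 0, "gripper": 1}, {"x": 0, "y": 0, "z": 0, "ax": 0, "ay": 0, "az": 0, "gripper": 1}, {"x": 0, "y": 0, "z": 0, "ax": 0, "ay": 0, "az": 0, "gripper": 1}, {"x": 0, "y": 0, "z": 0, "ax": 0, "ay": 0, "az": 0, "gripper": 1}, {"x": 0, "y": 0, "z": 0, "ax": 0, "ay": 0, "az": 0, "gripper": 1}, {"x": 0, "y": 0, "z": 0, "ax": 0, "ay": 0, "az": 0, "gripper": 1}, {"x": 0, "y": 0, "z": 0, "ax": 0, "ay": 0, "az": 0, "gripper": 1}, {"x": 0, "y": 0, "z": 0, "ax": 0, "ay": 0, "az": 0, "gripper": 1}, {"x": 0, "y": 0, "z": 0, "ax": 0, "ay": 0, "az": 0, "gripper": 1}, {"x": 0, "y": 0, "z": 0, "ax": 0, "ay": 0, "az": 0, "gripper": 1}])

```text
t: 2.78
tool_pos: [437.1, 329.8, 61.7]
tcp_rot: [-1.282, 1.569, 0.637]
wrist_force: [-1.0, 1.0, 5.4]
finger_gap: 0.247
```

step_arm(rows=[{"x": 0, "y": 0, "z": 15, "ax": 0, "ay": 0, "az": 0, "gripper": 1}, {"x": 0, "y": 0, "z": 25, "ax": 0, "ay": 0, "az": 0, "gripper": 1}, {"x": 0, "y": 0, "z": 30, "ax": 0, "ay": 0, "az": 0, "gripper": 1}, {"x": 7.9, "y": -24, "z": 0, "ax": 0, "ay": 0, "az": 0, "gripper": 1}, {"x": 7.9, "y": -24, "z": 0, "ax": 0, "ay": 0, "az": 0, "gripper": 1}, {"x": 7.9, "y": -24, "z": 0, "ax": 0, "ay": 0, "az": 0, "gripper": 1}, {"x": 7.9, "y": -24, "z": 0, "ax": 0, "ay": 0, "az": 0, "gripper": 1}, {"x": 7.9, "y": -24, "z": 0, "ax": 0, "ay": 0, "az": 0, "gripper": 1}, {"x": 7.9, "y": -24, "z": 0, "ax": 0, "ay": 0, "az": 0, "gripper": 1}, {"x": 7.9, "y": -24, "z": 0, "ax": 0, "ay": 0, "az": 0, "gripper": 1}, {"x": 7.9, "y": -24, "z": 0, "ax": 0, "ay": 0, "az": 0, "gripper": 1}, {"x": 7.9, "y": -24, "z": 0, "ax": 0, "ay": 0, "az": 0, "gripper": 1}, {"x": 7.9, "y": -24, "z": 0, "ax": 0, "ay": 0, "az": 0, "gripper": 1}, {"x": 0, "y": 0, "z": -15, "ax": 0, "ay": 0, "az": 0, "gripper": 1}, {"x": 0, "y": 0, "z": -13, "ax": 0, "ay": 0, "az": 0, "gripper": 1}, {"x": 0, "y": 0, "z": 0, "ax": 0, "ay": 0, "az": 0, "gripper": 1}, {"x": 0, "y": 0, "z": 0, "ax": 0, "ay": 0, "az": 0, "gripper": 1}])

```text
t: 4.2
tool_pos: [513.8, 89.6, 100.5]
tcp_rot: [1.26, 1.567, -3.104]
wrist_force: [-0.5, -0.3, -1.2]
finger_gap: 0.249
```

```bash
python3 w.py w3.png 80; python3 -c "
from h import *
o=ctrl.get_obs();print(o['tool_pos'],o['wrist_force'],o['finger_gap'])
save(grab('scene'),'s3.png',(190,170,490,370),2.6)"
```

```text
[514.57279706  89.78171746 101.61449921] [[-0.002 -0.94  -0.342]
 [-0.    -0.342  0.94 ]
 [-1.     0.002  0.001]]
((318.0, 318.5), (195.0, 70.0), 90.0) [[483.6  64.4  80. ]
 [474.5  89.5  80. ]
 [559.6 123.3  80. ]
 [570.6  93.2  80. ]] [522.1  92.6  80. ]
[514.57279706  89.78171746 101.61449921] [ 1.17461173 -0.28380576 -0.42335702] 0.2475631282991623
```

View pics/s3.png

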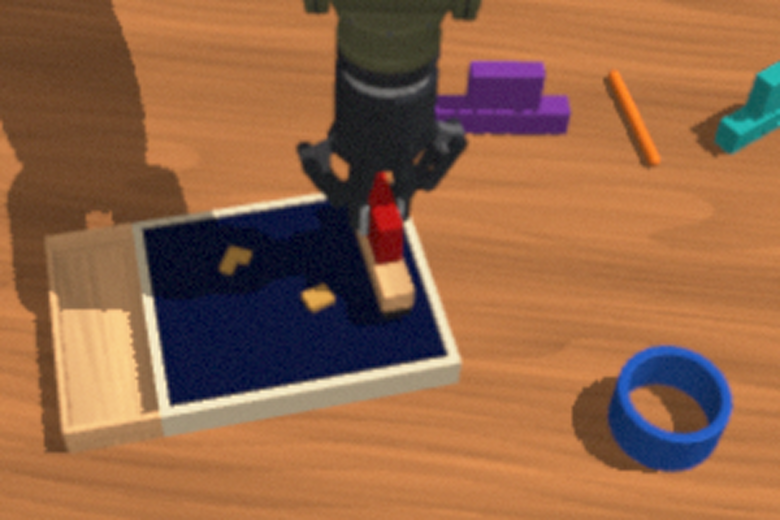

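The scraper is held upright at crop (390,260), parallel to the rim and behind both chips at (318,297) and (235,262). I'll lower it to contact.

step_arm(rows=[{"x": 0, "y": 0, "z": -5, "ax": 0, "ay": 0, "az": 0, "gripper": 1}, {"x": 0, "y": 0, "z": -3, "ax": 0, "ay": 0, "az": 0, "gripper": 1}, {"x": 0, "y": 0, "z": -1.5, "ax": 0, "ay": 0, "az": 0, "gripper": 1}, {"x": 0, "y": 0, "z": 0, "ax": 0, "ay": 0, "az": 0, "gripper": 1}, {"x": 0, "y": 0, "z": 0, "ax": 0, "ay": 0, "az": 0, "gripper": 1}])

```text
t: 4.72
tool_pos: [515.4, 89.4, 93.0]
tcp_rot: [1.418, 1.571, -2.946]
wrist_force: [-0.1, 0.3, -1.4]
finger_gap: 0.25
```

step_arm(rows=[{"x": 0, "y": 0, "z": -1.5, "ax": 0, "ay": 0, "az": 0, "gripper": 1}, {"x": 0, "y": 0, "z": 0, "ax": 0, "ay": 0, "az": 0, "gripper": 1}, {"x": 0, "y": 0, "z": 0, "ax": 0, "ay": 0, "az": 0, "gripper": 1}])

```text
t: 4.97
tool_pos: [515.7, 89.3, 91.8]
tcp_rot: [-1.756, 1.57, 0.164]
wrist_force: [0.6, 0.4, -1.1]
finger_gap: 0.248
```

step_arm(rows=[{"x": 0, "y": 0, "z": -1.5, "ax": 0, "ay": 0, "az": 0, "gripper": 1}, {"x": 0, "y": 0, "z": 0, "ax": 0, "ay": 0, "az": 0, "gripper": 1}, {"x": 0, "y": 0, "z": 0, "ax": 0, "ay": 0, "az": 0, "gripper": 1}])

```text
t: 5.22
tool_pos: [515.8, 89.3, 91.7]
tcp_rot: [0.07, 1.571, 1.989]
wrist_force: [-5.4, -0.4, 7.8]
finger_gap: 0.251
```

In contact at 7.8 N. Wiping.

step_arm(rows=[{"x": 1.7, "y": -4.7, "z": 0, "ax": 0, "ay": 0, "az": 0, "gripper": 1}, {"x": 3.42, "y": -9.4, "z": 0, "ax": 0, "ay": 0, "az": 0, "gripper": 1}, {"x": 3.42, "y": -9.4, "z": 0, "ax": 0, "ay": 0, "az": 0, "gripper": 1}, {"x": 3.42, "y": -9.4, "z": 0, "ax": 0, "ay": 0, "az": 0, "gripper": 1}, {"x": 3.42, "y": -9.4, "z": 0, "ax": 0, "ay": 0, "az": 0, "gripper": 1}, {"x": 3.42, "y": -9.4, "z": 0, "ax": 0, "ay": 0, "az": 0, "gripper": 1}, {"x": 3.42, "y": -9.4, "z": 0, "ax": 0, "ay": 0, "az": 0, "gripper": 1}, {"x": 3.42, "y": -9.4, "z": 0, "ax": 0, "ay": 0, "az": 0, "gripper": 1}, {"x": 3.42, "y": -9.4, "z": 0, "ax": 0, "ay": 0, "az": 0, "gripper": 1}, {"x": 3.42, "y": -9.4, "z": 0, "ax": 0, "ay": 0, "az": 0, "gripper": 1}, {"x": 3.42, "y": -9.4, "z": 0, "ax": 0, "ay": 0, "az": 0, "gripper": 1}])

```text
t: 6.13
tool_pos: [552.4, -8.5, 91.8]
tcp_rot: [-0.851, 1.567, 1.068]
wrist_force: [-2.6, 5.1, 6.6]
finger_gap: 0.251
```

```bash
python3 -c "
from h import *
o=ctrl.get_obs();print(o['tool_pos'],o['wrist_force'],o['finger_gap'])
save(grab('scene'),'s4.png',(190,170,490,370),2.6)"
```

```text
[552.38575761  -8.53803524  91.78919481] [-2.58381638  5.06268294  6.60686091] 0.2510402288543054
```

View pics/s4.png

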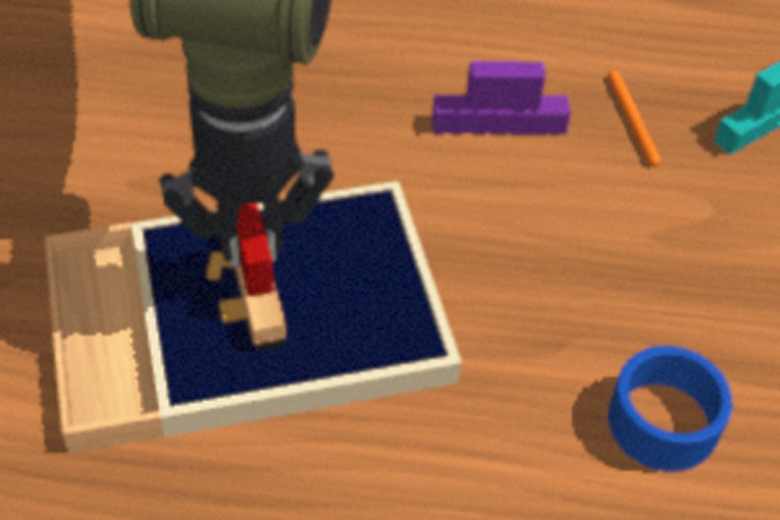

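Both chips are being pushed ahead of the bar, at crop (218,265) and (233,310), and the fingers are well above them. Continuing.

step_arm(rows=[{"x": 3.4, "y": -9.3, "z": 0, "ax": 0, "ay": 0, "az": 0, "gripper": 1}, {"x": 3.4, "y": -9.3, "z": 0, "ax": 0, "ay": 0, "az": 0, "gripper": 1}, {"x": 3.4, "y": -9.3, "z": 0, "ax": 0, "ay": 0, "az": 0, "gripper": 1}, {"x": 3.4, "y": -9.3, "z": 0, "ax": 0, "ay": 0, "az": 0, "gripper": 1}, {"x": 3.4, "y": -9.3, "z": 0, "ax": 0, "ay": 0, "az": 0, "gripper": 1}, {"x": 3.4, "y": -9.3, "z": 0, "ax": 0, "ay": 0, "az": 0, "gripper": 1}, {"x": 3.4, "y": -9.3, "z": 0, "ax": 0, "ay": 0, "az": 0, "gripper": 1}, {"x": 3.4, "y": -9.3, "z": 0, "ax": 0, "ay": 0, "az": 0, "gripper": 1}, {"x": 3.4, "y": -9.3, "z": 0, "ax": 0, "ay": 0, "az": 0, "gripper": 1}, {"x": 3.4, "y": -9.3, "z": 0, "ax": 0, "ay": 0, "az": 0, "gripper": 1}, {"x": 0, "y": 0, "z": 0, "ax": 0, "ay": 0, "az": 0, "gripper": 1}, {"x": 0, "y": 0, "z": 0, "ax": 0, "ay": 0, "az": 0, "gripper": 1}, {"x": 0, "y": 0, "z": 0, "ax": 0, "ay": 0, "az": 0, "gripper": 1}])

```text
t: 7.27
tool_pos: [586.7, -103.0, 91.7]
tcp_rot: [-2.39, 1.567, -0.471]
wrist_force: [0.3, -1.4, 4.7]
finger_gap: 0.246
```

```bash
python3 -c "
from h import *
o=ctrl.get_obs();print(o['tool_pos'],o['wrist_force'],o['finger_gap'])
save(grab('scene'),'s5.png',(190,220,390,370),3.8)"
```

```text
[ 586.73506508 -103.04555626   91.6522275 ] [ 0.3144176  -1.44998753  4.730753  ] 0.2464583607034613
```

View pics/s5.png

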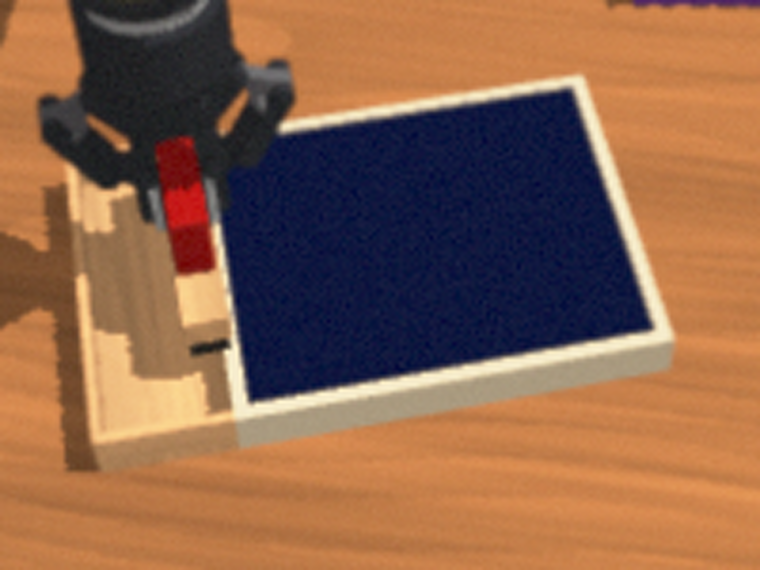

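The bar overhangs the trough at crop (200,290), the blue face is clear, and the chips are hidden under the bar. I'll lift, carry the scraper back towards its free original spot, and check.

step_arm(rows=[{"x": 0, "y": 0, "z": 15, "ax": 0, "ay": 0, "az": 0, "gripper": 1}, {"x": 0, "y": 0, "z": 27, "ax": 0, "ay": 0, "az": 0, "gripper": 1}, {"x": -4.7, "y": 13.5, "z": 0, "ax": 0, "ay": 0, "az": 0, "gripper": 1}, {"x": -9.35, "y": 27, "z": 0, "ax": 0, "ay": 0, "az": 0, "gripper": 1}, {"x": -9.35, "y": 27, "z": 0, "ax": 0, "ay": 0, "az": 0, "gripper": 1}, {"x": -9.35, "y": 27, "z": 0, "ax": 0, "ay": 0, "az": 0, "gripper": 1}, {"x": -9.35, "y": 27, "z": 0, "ax": 0, "ay": 0, "az": 0, "gripper": 1}, {"x": -9.35, "y": 27, "z": 0, "ax": 0, "ay": 0, "az": 0, "gripper": 1}, {"x": -9.35, "y": 27, "z": 0, "ax": 0, "ay": 0, "az": 0, "gripper": 1}, {"x": -9.35, "y": 27, "z": 0, "ax": 0, "ay": 0, "az": 0, "gripper": 1}, {"x": -9.35, "y": 27, "z": 0, "ax": 0, "ay": 0, "az": 0, "gripper": 1}, {"x": -9.35, "y": 27, "z": 0, "ax": 0, "ay": 0, "az": 0, "gripper": 1}, {"x": -9.35, "y": 27, "z": 0, "ax": 0, "ay": 0, "az": 0, "gripper": 1}, {"x": -9.35, "y": 27, "z": 0, "ax": 0, "ay": 0, "az": 0, "gripper": 1}, {"x": -9.35, "y": 27, "z": 0, "ax": 0, "ay": 0, "az": 0, "gripper": 1}, {"x": -9.35, "y": 27, "z": 0, "ax": 0, "ay": 0, "az": 0, "gripper": 1}, {"x": -9.35, "y": 27, "z": 0, "ax": 0, "ay": 0, "az": 0, "gripper": 1}, {"x": -9.35, "y": 27, "z": 0, "ax": 0, "ay": 0, "az": 0, "gripper": 1}, {"x": -4.7, "y": 13.5, "z": 0, "ax": 0, "ay": 0, "az": 0, "gripper": 1}, {"x": 0, "y": 0, "z": 0, "ax": 0, "ay": 0, "az": 0, "gripper": 1}])

```text
t: 8.98
tool_pos: [433.4, 331.9, 130.8]
tcp_rot: [1.301, 1.569, -3.059]
wrist_force: [-0.2, -0.8, -2.1]
finger_gap: 0.248
```

```bash
python3 -c "
from h import *
o=ctrl.get_obs();print(o['tool_pos'],o['wrist_force'],o['finger_gap'])
a=grab('scene')['color'][190:370,190:490,::-1];b=grab('top')['color'][120:270,250:430,::-1]
a=cv2.resize(a,(480,288),interpolation=2);b=cv2.resize(b,(480,400),interpolation=2)
a=cv2.resize(a,(400,240));cv2.imwrite('pics/c6.png',np.hstack([cv2.copyMakeBorder(a,0,93,0,0,0),cv2.resize(b,(400,333))]))"
```

```text
[433.38263474 331.85978641 130.75467286] [-0.15635865 -0.7534367  -2.05043343] 0.2482788300057065
```

View pics/c6.png

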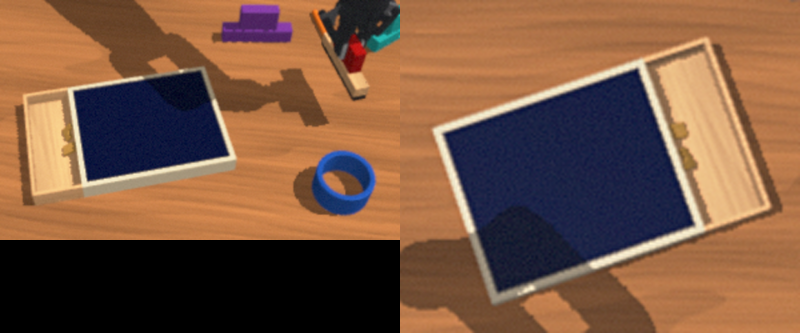

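Both chips are in the trough, at top-crop (679,132) and (688,160), close to the board edge. I'll check their height and position from depth.

```bash
cat > c.py <<'E'
from h import *
d=grab('top');hsv=cv2.cvtColor(d['color'],cv2.COLOR_RGB2HSV);H,S,V=[hsv[:,:,i].astype(int) for i in range(3)]
save(d,'c7.png',(360,135,430,230),6)
x0,y0=362,160
m=((H>12)&(H<30)&(S>125)).astype(np.uint8);w=np.zeros_like(m);w[165:205,370:392]=m[165:205,370:392]
M=np.array(d['world_to_cam'])
for c in cv2.findContours(w,0,1)[0]:
    if cv2.contourArea(c)<8: continue
    k=np.zeros_like(w);cv2.drawContours(k,[c],-1,1,-1);p=np.argwhere(k)[:,::-1]
    u=cv2.undistortPoints(p.astype(float).reshape(-1,1,2),K(d),np.array(d['dist'],float)).reshape(-1,2)
    D=d['depth'][p[:,1],p[:,0]];C=np.c_[u[:,0]*D,-u[:,1]*D,-D];W=(C-M[:3,3])@M[:3,:3]
    q=W-[552.5,17.7,0];bx=q@[.94,.342,0];by=q@[-.342,.94,0]
    print(cv2.contourArea(c),p.mean(0).round(),'z',np.percentile(W[:,2],[5,50,95]).round(1),'bx',np.percentile(bx,[5,50,95]).round(1),'by',np.percentile(by,[5,50,95]).round(1))
E
python3 c.py
```

```text
37.0 [379. 191.] z [ 7.  16.7 25.7] bx [-30.3 -20.3  -7.7] by [-136.3 -129.9 -124.2]
40.5 [375. 178.] z [ 6.9 15.2 22.2] bx [ 5.  12.6 22.4] by [-141.1 -133.2 -124.6]
```

View pics/c7.png

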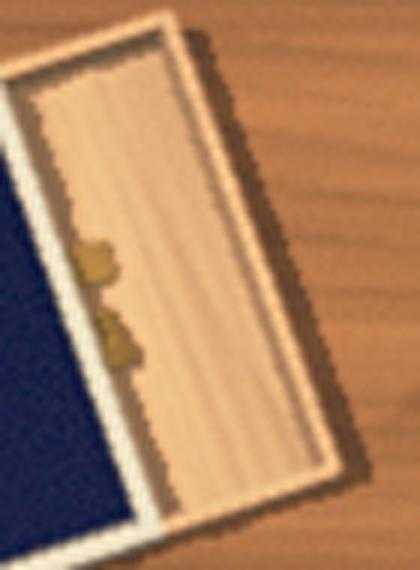

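The chips lean on the trough's inner wall, with tops at 26 mm or less and mid z about 16. That meets the criteria with a margin, so I'll set the scraper down.

step_arm(rows=[{"x": 0, "y": 0, "z": -20, "ax": 0, "ay": 0, "az": 0, "gripper": 1}, {"x": 0, "y": 0, "z": -20, "ax": 0, "ay": 0, "az": 0, "gripper": 1}, {"x": 0, "y": 0, "z": -15, "ax": 0, "ay": 0, "az": 0, "gripper": 1}, {"x": 0, "y": 0, "z": -8, "ax": 0, "ay": 0, "az": 0, "gripper": 1}, {"x": 0, "y": 0, "z": -4, "ax": 0, "ay": 0, "az": 0, "gripper": 1}, {"x": 0, "y": 0, "z": -1.5, "ax": 0, "ay": 0, "az": 0, "gripper": 1}, {"x": 0, "y": 0, "z": 0, "ax": 0, "ay": 0, "az": 0, "gripper": 1}, {"x": 0, "y": 0, "z": 0, "ax": 0, "ay": 0, "az": 0, "gripper": 1}])

```text
t: 9.8
tool_pos: [436.5, 329.8, 64.6]
tcp_rot: [-1.382, 1.569, 0.537]
wrist_force: [-0.7, 0.1, -1.3]
finger_gap: 0.252
```

step_arm(rows=[{"x": 0, "y": 0, "z": -1.5, "ax": 0, "ay": 0, "az": 0, "gripper": 1}, {"x": 0, "y": 0, "z": -1.5, "ax": 0, "ay": 0, "az": 0, "gripper": 1}, {"x": 0, "y": 0, "z": 0, "ax": 0, "ay": 0, "az": 0, "gripper": 1}, {"x": 0, "y": 0, "z": 0, "ax": 0, "ay": 0, "az": 0, "gripper": 1}])

```text
t: 10.13
tool_pos: [436.4, 330.1, 61.8]
tcp_rot: [-1.397, 1.569, 0.522]
wrist_force: [-1.9, -0.9, 4.4]
finger_gap: 0.248
```

Contact at the original height (61.8, 4.4 N). I'll release, then rise straight up.

step_arm(rows=[{"x": 0, "y": 0, "z": 0, "ax": 0, "ay": 0, "az": 0, "gripper": 0}, {"x": 0, "y": 0, "z": 0, "ax": 0, "ay": 0, "az": 0, "gripper": 0}, {"x": 0, "y": 0, "z": 0, "ax": 0, "ay": 0, "az": 0, "gripper": 0}, {"x": 0, "y": 0, "z": 0, "ax": 0, "ay": 0, "az": 0, "gripper": 0}, {"x": 0, "y": 0, "z": 0, "ax": 0, "ay": 0, "az": 0, "gripper": 0}, {"x": 0, "y": 0, "z": 0, "ax": 0, "ay": 0, "az": 0, "gripper": 0}, {"x": 0, "y": 0, "z": 0, "ax": 0, "ay": 0, "az": 0, "gripper": 0}, {"x": 0, "y": 0, "z": 0, "ax": 0, "ay": 0, "az": 0, "gripper": 0}, {"x": 0, "y": 0, "z": 15, "ax": 0, "ay": 0, "az": 0, "gripper": 0}, {"x": 0, "y": 0, "z": 25, "ax": 0, "ay": 0, "az": 0, "gripper": 0}, {"x": 0, "y": 0, "z": 30, "ax": 0, "ay": 0, "az": 0, "gripper": 0}, {"x": 0, "y": 0, "z": 30, "ax": 0, "ay": 0, "az": 0, "gripper": 0}, {"x": 0, "y": 0, "z": 30, "ax": 0, "ay": 0, "az": 0, "gripper": 0}, {"x": 0, "y": 0, "z": 0, "ax": 0, "ay": 0, "az": 0, "gripper": 0}, {"x": 0, "y": 0, "z": 0, "ax": 0, "ay": 0, "az": 0, "gripper": 0}, {"x": 0, "y": 0, "z": 0, "ax": 0, "ay": 0, "az": 0, "gripper": 0}])

```text
t: 11.47
tool_pos: [435.4, 329.4, 190.0]
tcp_rot: [1.792, 1.57, -2.572]
wrist_force: [0.1, -0.3, -0.3]
finger_gap: 0.998
```

```bash
python3 c.py; python3 -c "
from h import *
o=ctrl.get_obs();print(o['tool_pos'],o['wrist_force'],o['finger_gap'])
save(grab('scene'),'s8.png',(190,170,510,370),2.4)"
```

```text
39.0 [379. 191.] z [ 6.6 15.6 22.7] bx [-30.2 -20.3  -7.5] by [-137.7 -129.8 -124.5]
41.0 [375. 178.] z [ 7.7 16.6 22.2] bx [ 4.8 13.1 22.2] by [-141.6 -132.  -124.1]
[434.93624582 329.08014819 188.95102121] [-0.71144489  0.1702742  -0.23355502] 0.9953796760852893
```

View pics/s8.png

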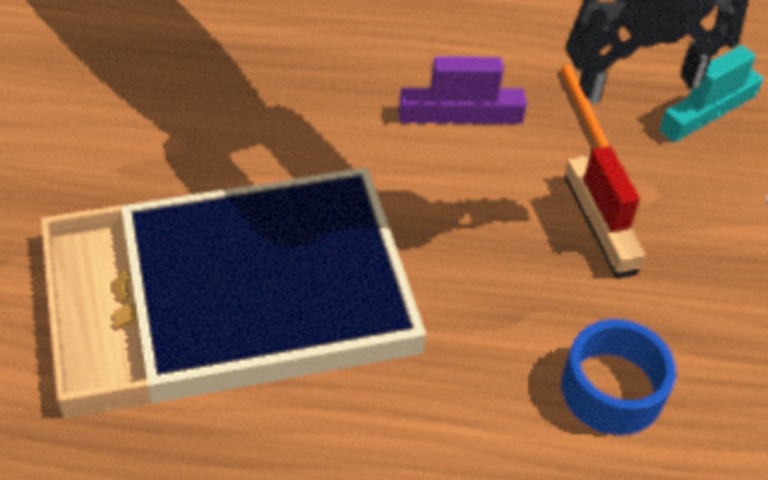

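The scraper stands upright on the table at crop (605,210), the gripper is clear above it, and the chips are in the trough at (120,300). Handing in.

```bash
python3 -c "
from plant import ctrl
print(ctrl.job_done())"
```

```text
the job is handed in; nothing more can be done
None
```

I gripped the red-handled scraper, wiped both chips off the blue face into the trough in one stroke, and stood it back near its original spot on the bare table. The job is handed in at about 11.5 s of the 58 s allowed; no verdict is reported.

- **Chips:** the last depth check puts both in the trough at board y of about -130 to -132 mm, mid z about 16 mm and tops below about 23 mm. They lean against the trough's inner wall instead of lying flat, but did not move between the two checks.
- **Scraper:** it stands upright on the table beside the board. It touched down at the same tool height as when I picked it up.
- **Robot:** the gripper is open, clear above the scraper, and the wrist force is about zero. Wrist-force readings during contact stayed below about 10 N, and the fingertips stayed roughly 30 mm above the chips.
- **Failures:** the first move call was refused for missing row keys, and nothing moved. No later check disagreed.

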